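# Draw the jaws of a board holder in with its turnbuckle

### The arm

A 7-joint arm with a two-finger parallel gripper is mounted at the origin on the work surface. World frame = base frame: x ahead of the robot, y to its left, z up, the work surface at z = 0. Lengths are in m, angles in rad, forces in N, time in s.
With the tool pointing down it reaches from about 0.35 to 0.9 m from the base axis. Payload 7.2 kg.
Tool frame: the origin (TCP) lies on the centre line of the jaws, within the pads' length; the fingertips stand 11 mm ahead of it and the grasp point (between the pads) lies 8 mm behind it (robot.tcp_to_tips is the distance from the TCP to the fingertips, in m); z points along the fingers, y is the line along which they close (so a half turn about z gives the same grasp; the last joint's range is limited). The gripper opens to 88 mm and grips with 3 to 60 N. Pads are 20 mm wide; open, the fingers measure 115 mm over their backs; the gripper's body (75 mm by 178 mm) begins 61 mm behind the grasp point.
Start: joints at [1.094, 0.411, -0.013, 1.596, 0.006, 1.134, -0.082], TCP at [0.248, -0.574, 0.234] pointing down, gripper open.
Joint ranges: [-2.95, 2.95], [-0.29, 1.99], [-1.47, 1.44], [0.14, 2.54], [-1.03, 4.17], [0.13, 1.85], [-2.86, 2.86]. Speed limits (rad/s): [2.39, 2.39, 3.01, 3.01, 3.14, 3.14, 3.14].

### API

Orientations are given as a rotation vector (axis times angle).
In Python, from rig import robot gives the robot as it stands.
- The arm moves only by the tool move_arm, never from a script. Its argument "motion" is a list that holds one entry, the list of rows, each a list of 7 numbers: the shift along the tool's x, y, z in m, then the turn, a rotation vector about the tool's x, y, z in rad, then the finger opening in m, from 0 to 0.0878. A call has 1 to 5 rows; each row shifts and turns the commanded pose from where the row before left it, along the tool's axes as they then stand; what a row does not reach is not made up. A row lasts 1/12 s, in which the tool goes at most 41.7 mm and 7.16 degrees, less where a joint would pass 70% of its speed; a pose out of reach is approached as far as the arm can. A call is refused whole if a number of a shift passes 0.0417 or a number of a turn 0.125, either way. A call with a gripper value outside its range is refused whole. The fingers move at their own pace and stop on an object; "force" is the grip in N (left out, the last holds). Time passes only in rows, so rows that do not move let the fingers close. It gives the time, the measured TCP pose, the force, the opening and the grip force at its end, in the units of the state.
- robot.sense(): the state, without advancing time (a new reading comes with each control period).
- robot.read_camera(name): name is "scene" or "side" or "wrist"; returns a dict with "frame" (420x560x3 uint8, red, green, blue), "fovy" (degrees; the focal length in pixels is half the picture's height over the tangent of half this angle, whatever the lens; pixels are square), "cx", "cy" (the principal point, pixels), "dist" ([k1, k2, p1, p2, k3] as OpenCV has them; the pictures are not rectified), "R" (3x3) and "t" (3): a world point X has camera coordinates R X + t. Camera axes: x right, y down, z forward; pixel columns grow to the right and rows downward; lengths in m; the calibration is good to about 2 mm. A picture is of the moment at which its call begins. There is no depth.
- robot.sign_off(): hands the job in; it is judged then, once.
Trained networks look in a picture, given as the dict that the camera call returned (one of the last four; its "shot" number tells which), for a name from the list of things; names that differ only in an ending like _2 or _b are one class to them, and where a whole thing is asked for, a point or a joint stands for the part that bears it (a point fixed in the world has none). Each returns a list of dicts, best first, with "confidence" (0 to 1); they miss things now and then, are a little off and sometimes report something else, mostly with a low value. They report only what shows in the picture. A call takes as long as a camera call.
- robot.search_frame(picture, name): "point" ([x, y, z] in m, in world coordinates, good to about 4 mm: the middle of the surface that is visible of it).
- robot.cut_out(picture, name): "pixels" (420x560 bool, what is visible of it).
- robot.place_of(picture, name): "point" ([x, y, z] in m, in world coordinates, good to about 4 mm: a listed point, or the origin of a listed thing).
The state is a dict: "t": time; "joint_pos": joint angles; "dq": joint speeds; "joint_efforts": joint torques, N m; "tcp_pos": TCP position; "orientation": TCP orientation; "contact_force": force on the tool from outside, world axes, zero at the start; "wrist_torque": the same for the moment, N m; "grip_width": opening from 0.0 (shut) to 1.0 (fully open); "gripper_force": force on a finger pad.
Only numpy, scipy, OpenCV 4.12 (cv2) and the standard library are available. Lean on these libraries where they do the work, as an engineer would, in place of code of your own. Each camera call takes 0.05 s, during which the arm holds its last target. There are 200 camera calls.

### The job

Two equal board holders stand on the electronics bench, and a circuit board lies in one of them. On the holder with the board, turn the turnbuckle by its T-handled bar, swinging the bar over from the board's side to the other side as far as it goes, so that both jaws draw fully in over the edges of the board; let go and leave it there. The board must stay lying flat in its place, and the bar of the empty holder must be left as it is.

Things in the scene. Friction and masses are not known exactly. Their poses are not given: they have to be found in the camera images.
- loaded_mid (a point): Middle of the turnbuckle (steel, 88 mm long, 24 across) of the holder with the board, on its axis, 40 mm above the bench. y: along the turnbuckle, x: level towards the board, z: up. Holder fixed, any yaw to 25 deg. A 10 mm bar at y = 0, square to the axis, ends in a T: a black barrel along y, 22 mm thick, 28 long, centre 85 mm from the axis. Jaws 54 mm high at y = +-55 to 79; base x -40 to 130, y +-95, 12 thick
- loaded_turn (a joint): Turnbuckle angle, rad. 0: the bar leans 0.875 rad (50 deg) from upright towards the board (+x); it grows as the bar swings up and over to the other side, to a hard stop at 1.75. Barrel's centre from loaded_mid: x = 85 mm * sin(0.875 - angle), z = 85 mm * cos(0.875 - angle). Starts at 0 to 0.35. Each jaw draws in 5.7 mm per rad. Stays where left; about 2 N at the barrel moves it
- board_mid (a point): Centre of the loose green circuit board (84 mm along x, 100 along y, 3 thick, parts up to 11 mm above it, 70 g). It lies flat on two ledges, 72 mm from loaded_mid along x, its centre 29.5 mm above the bench. At the stop the jaws' lips reach 5 mm over its two edges, just above it, without squeezing it
- spare_grip (a point): Centre of the barrel grip on the bar of the other, empty holder, which is equal in all else and stands beside the first, on its left or right; to be left alone

How it is judged:
At the end, for the whole second after the job is handed in: the turnbuckle of the holder with the board is turned to within 10 degrees of its stop (1.57 rad or more) and at rest, so that both jaws are drawn in over the board; the board lies flat (within 5 degrees) on its ledges, within 12 mm along x and 10 mm along y of its place (value of joint loaded_turn above 1.57 rad and velocity of joint loaded_turn between -0.1 and 0.1 rad/s and x of board_mid in the frame of loaded_mid between 0.06 and 0.084 m and y of board_mid in the frame of loaded_mid between -0.01 and 0.01 m and height (world z) of board_mid between 0.024 and 0.034 m and angle between board_mid's own z axis and vertical below 0.09 rad); the robot touches nothing.
It fails at once if the grip of the empty holder's bar has been moved by more than 20 mm (distance of spare_grip from where it was at the start of the episode above 0.02 m).
It also fails if it takes over 32 s, if anything falls off the work surface, if the arm or the gripper's body presses on something with over 40 N, if the wrist force passes 120 N, or if a joint passes its speed limit or range.

## Working session

There is one attempt and no reset: what is moved stays moved. The work goes in short steps, Python scripts to look and compute and a tool call to move; the robot and the scene stay as the last step left them, time stands still between calls to the robot, and variables do not carry over. Pictures are saved under pics/ and viewed, at most 10 in all, crops included, and the job is handed in when it is done.

Besides the shell and the picture viewer there is one more tool, called after "Emit:" by a JSON object that holds its "api" and its "payload". move_arm: Moves the arm, as the interface text tells. Its arguments: {"type":"object","properties":{"motion":{"type":"array"},"force":{"type":"number"}},"required":["motion"]}

```bash
mkdir -p pics; cat > h.py <<'E'
from rig import robot
import numpy as np, cv2
from scipy.spatial.transform import Rotation as Ro
def look(n,save=None):
    p=robot.read_camera(n)
    if save: cv2.imwrite('pics/'+save,p['frame'][:,:,::-1])
    return p
def K(p):
    f=p['frame'].shape[0]/2/np.tan(np.radians(p['fovy'])/2)
    return np.array([[f,0,p['cx']],[0,f,p['cy']],[0,0,1.]])
def proj(p,X):
    return cv2.projectPoints(np.atleast_2d(np.array(X,float)),cv2.Rodrigues(np.array(p['R']))[0],np.array(p['t'],float),K(p),np.array(p['dist'],float))[0][:,0]
def ray(p,uv):
    n=cv2.undistortPoints(np.array([[uv]],float),K(p),np.array(p['dist'],float))[0,0]
    R=np.array(p['R']);d=R.T@np.array([n[0],n[1],1]);return -R.T@np.array(p['t']),d/np.linalg.norm(d)
def meet(rs):
    A=sum(np.eye(3)-np.outer(d,d) for o,d in rs);b=sum((np.eye(3)-np.outer(d,d))@o for o,d in rs);return np.linalg.solve(A,b)
E
python3 - <<'E'
from h import *
s=robot.sense();print(s['t'],s['tcp_pos'],s['orientation'])
for c in ['scene','side','wrist']:
    p=look(c,c+'0.png')
    for n in ['loaded_mid','board_mid','spare_grip','loaded_turn']:
        for q in robot.place_of(p,n)[:2]: print(c,n,np.round(q['point'],3),round(q['confidence'],2),proj(p,q['point']).round())
    for q in robot.search_frame(p,'loaded_turn')[:2]:print(c,'surf turn',np.round(q['point'],3),q['confidence'])
E
python3 -c "
import cv2,numpy as np
cv2.imwrite('pics/a.png',cv2.resize(np.vstack([cv2.imread('pics/scene0.png'),cv2.imread('pics/side0.png')]),(400,600)))"
```

```text
0.0 [ 0.24821984 -0.57306192  0.23283415] [-3.07468071e+00 -6.37417817e-01  6.94731368e-04]
scene loaded_mid [0.531 0.186 0.041] 0.88 [[379. 232.]]
scene board_mid [0.598 0.165 0.029] 0.87 [[360. 264.]]
scene spare_grip [ 0.59  -0.162  0.103] 0.74 [[184. 192.]]
scene spare_grip [0.599 0.163 0.03 ] 0.32 [[358. 264.]]Traceback (most recent call last):
  File "<stdin>", line 6, in <module>
ValueError: it knows: board_mid, loaded_mid, spare_grip
[ WARN:0@0.014] global loadsave.cpp:275 findDecoder imread_('pics/side0.png'): can't open/read file: check file path/integrity
Traceback (most recent call last):
ValueError: all the input arrays must have same number of dimensions, but the array at index 0 has 3 dimension(s) and the array at index 1 has 2 dimension(s)
```

View pics/scene0.png

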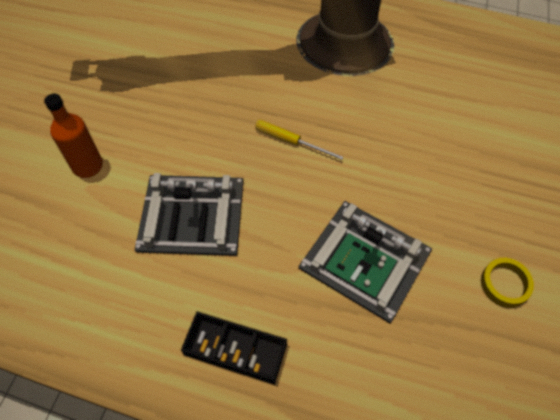

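The scene picture shows the loaded holder at about (367, 260), its turnbuckle at its upper edge (380, 232) and the empty holder at (190, 213). Next I'll take the side view and an enlarged crop.

```bash
python3 - <<'E'
from h import *
ps=[]
for c in ['scene','side','wrist']:
    p=look(c,c+'1.png')
    for n in ['loaded_mid','board_mid','spare_grip']:
        for q in robot.place_of(p,n)[:2]: print(c,n,np.round(q['point'],3),round(q['confidence'],2),proj(p,q['point']).round())
    m=np.array([.531,.186,.041])
    u,v=proj(p,m)[0].round().astype(int);print(c,u,v)
    if c!='wrist':
        u0=np.clip(u-65,0,430);v0=np.clip(v-65,0,290);print(c,u0,v0)
        ps.append(cv2.resize(p['frame'][v0:v0+130,u0:u0+130,::-1],(400,400),interpolation=cv2.INTER_CUBIC))
cv2.imwrite('pics/crop1.png',np.hstack(ps))
E
```

```text
scene loaded_mid [0.53  0.188 0.038] 0.72 [[380. 232.]]
scene board_mid [0.597 0.164 0.029] 0.9 [[359. 263.]]
scene spare_grip [ 0.591 -0.165  0.1  ] 0.91 [[183. 192.]]
scene 379 232
scene 314 167
side loaded_mid [0.533 0.191 0.044] 0.88 [[268. 181.]]
side board_mid [0.598 0.163 0.031] 0.95 [[299. 191.]]
side board_mid [0.53  0.187 0.038] 0.5 [[267. 184.]]
side spare_grip [ 0.593 -0.166  0.097] 0.56 [[334. 277.]]
side 267 183
side 202 118
wrist -34 -91
```

View pics/crop1.png

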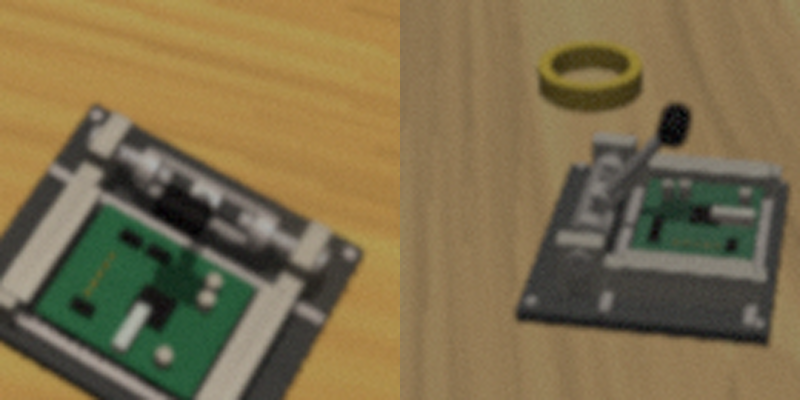

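View pics/side1.png

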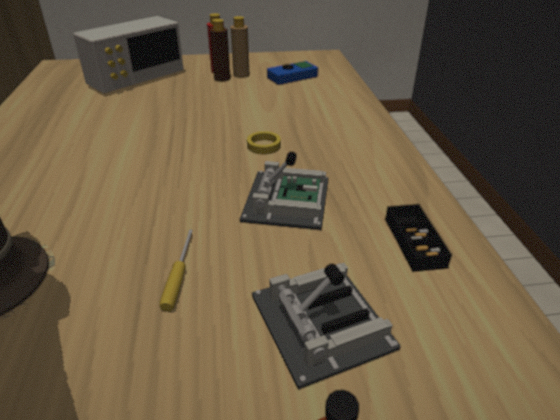

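The crops show the black barrel at scene pixel (374, 235) and side pixel (291, 159), leaning over the board. I'll triangulate it.

```bash
python3 - <<'E'
from h import *
a=look('scene');b=look('side')
X=meet([ray(a,(373.8,234.6)),ray(b,(291.4,158.6))]);print(X,proj(a,X),proj(b,X))
m=np.array([.531,.188,.041]);bd=np.array([.598,.164,.03])
yaw=np.arctan2(*(bd-m)[[1,0]]);print('yaw',yaw)
for al in np.arange(0,.36,.05):
    ph=.875-al;Y=m+.085*np.array([np.sin(ph)*np.cos(yaw),np.sin(ph)*np.sin(yaw),np.cos(ph)])
    print(al,Y.round(3),proj(a,Y).round(1),proj(b,Y).round(1))
R=Ro.from_rotvec(robot.sense()['orientation']).as_matrix();print(R.round(3))
E
```

```text
[0.57902797 0.17317361 0.10723806] [[373.18037496 235.37277908]] [[290.73984885 158.15441845]]
yaw -0.3439691197233614
0.0 [0.592 0.166 0.095] [[366.2 244.3]] [[297.5 164.4]]
0.05 [0.59  0.167 0.099] [[367.4 242.2]] [[296.2 162.9]]
0.1 [0.587 0.168 0.102] [[368.6 240.1]] [[294.9 161.5]]
0.15000000000000002 [0.584 0.169 0.105] [[369.9 238. ]] [[293.4 160.1]]
0.2 [0.581 0.17  0.107] [[371.1 235.9]] [[291.9 158.8]]
0.25 [0.578 0.171 0.11 ] [[372.4 233.7]] [[290.3 157.5]]
0.30000000000000004 [0.575 0.172 0.112] [[373.8 231.5]] [[288.7 156.3]]
0.35000000000000003 [0.571 0.174 0.115] [[375.1 229.3]] [[287.  155.2]]
[[ 0.918  0.398  0.   ]
 [ 0.398 -0.918 -0.   ]
 [ 0.     0.    -1.   ]]
```

The barrel is at about (0.579, 0.172, 0.107), so the angle is about 0.2, with holder yaw about -0.34. My plan is to grip the barrel on its end faces, with the fingers closing along holder y, so the pads act as a hinge while I follow the arc. First I'll turn the tool.

Emit:
{"api": "move_arm", "payload": {"motion": [[[0,0,0,0,0,0.125,0.0878],[0,0,0,0,0,0.125,0.0878],[0,0,0,0,0,0.125,0.0878],[0,0,0,0,0,0.125,0.0878],[0,0,0,0,0,0.125,0.0878]]]}}

```text
t: 1.32
tcp_pos: [0.2484, -0.5735, 0.2337]
orientation: [3.122, -0.349, 0.0]
contact_force: [1.2, -0.0, -0.0]
grip_width: 1.002
gripper_force: 0.0
```

Emit:
{"api": "move_arm", "payload": {"motion": [[[0,-0.02,0,0,0,0.125,0.0878],[0.003,-0.04,0,0,0,0,0.0878],[0.003,-0.04,0,0,0,0,0.0878],[0.003,-0.04,0,0,0,0,0.0878],[0.003,-0.04,0,0,0,0,0.0878]]]}}

```text
t: 1.73
tcp_pos: [0.318, -0.4055, 0.2337]
orientation: [3.096, -0.534, 0.0]
contact_force: [1.5, 0.5, 0.2]
grip_width: 0.999
gripper_force: 0.0
```

Emit:
{"api": "move_arm", "payload": {"motion": [[[0.003,-0.04,0,0,0,0,0.0878],[0.003,-0.04,0,0,0,0,0.0878],[0.003,-0.04,0,0,0,0,0.0878],[0.003,-0.04,0,0,0,0,0.0878],[0.003,-0.04,0,0,0,0,0.0878]]]}}

```text
t: 2.15
tcp_pos: [0.3991, -0.2219, 0.234]
orientation: [3.096, -0.533, 0.001]
contact_force: [0.9, -0.8, -0.3]
grip_width: 1.004
gripper_force: 0.0
```

Emit:
{"api": "move_arm", "payload": {"motion": [[[0.003,-0.04,0,0,0,0,0.0878],[0.003,-0.04,0,0,0,0,0.0878],[0.003,-0.04,0,0,0,0,0.0878],[0.003,-0.04,0,0,0,0,0.0878],[0.003,-0.04,0,0,0,0,0.0878]]]}}

```text
t: 2.57
tcp_pos: [0.4802, -0.0384, 0.2341]
orientation: [-3.096, 0.534, -0.002]
contact_force: [0.1, -1.7, 0.4]
grip_width: 0.999
gripper_force: 0.0
```

```bash
cat > w.py <<'E'
from h import *
import sys
s=robot.sense();R=Ro.from_rotvec(s['orientation']).as_matrix()
print(s['t'],s['tcp_pos'],np.array(s['joint_pos']).round(2),R.round(3).tolist())
print('to barrel, tool axes (TCP)',(R.T@(np.array([.579,.172,.107])-s['tcp_pos'])).round(4))
E
python3 w.py
```

```text
2.5667 [ 0.48018872 -0.03840771  0.23407103] [ 0.2   0.18 -0.25  1.92  0.05  1.05 -1.98] [[0.942, -0.335, 0.001], [-0.335, -0.942, -0.0], [0.001, -0.0, -1.0]]
to barrel, tool axes (TCP) [ 0.0225 -0.2313  0.1271]
```

Emit:
{"api": "move_arm", "payload": {"motion": [[[0.004,-0.04,0,0,0,0,0.0878],[0.004,-0.04,0,0,0,0,0.0878],[0.004,-0.04,0,0,0,0,0.0878],[0.005,-0.04,0,0,0,0,0.0878],[0.005,-0.04,0,0,0,0,0.0878]]]}}

```text
t: 2.98
tcp_pos: [0.5679, 0.1427, 0.2338]
orientation: [-3.096, 0.534, -0.001]
contact_force: [0.6, -1.3, -0.1]
grip_width: 1.002
gripper_force: 0.0
```

Emit:
{"api": "move_arm", "payload": {"motion": [[[0,-0.015,0,0,0,0,0.0878],[0,-0.016,0,0,0,0,0.0878],[0,0,0,0,0,0,0.0878]]]}}

```text
t: 3.23
tcp_pos: [0.5777, 0.1731, 0.2333]
orientation: [-3.096, 0.528, 0.001]
contact_force: [-0.2, -0.4, 0.3]
grip_width: 1.001
gripper_force: 0.0
```

```bash
cat >> w.py <<'E'
p=look('wrist',sys.argv[1])
print(proj(p,[[.579,.172,.107],[.531,.188,.041],[.598,.164,.03]]).round())
for n in ['loaded_mid','board_mid']:
    for q in robot.place_of(p,n)[:1]: print(n,np.round(q['point'],3),round(q['confidence'],2),proj(p,q['point']).round())
E
python3 w.py w1.png
```

```text
3.2333 [0.57766483 0.17307902 0.2332575 ] [-0.12  0.4  -0.33  1.64  0.14  1.13 -2.4 ] [[0.943, -0.331, -0.001], [-0.331, -0.943, 0.001], [-0.001, -0.001, -1.0]]
to barrel, tool axes (TCP) [0.0017 0.0007 0.1263]
[[280. 204.]
 [280. 232.]
 [280. 170.]]
loaded_mid [0.527 0.185 0.041] 0.96 [[284. 234.]]
board_mid [0.596 0.167 0.032] 0.62 [[278. 172.]]
```

View pics/w1.png

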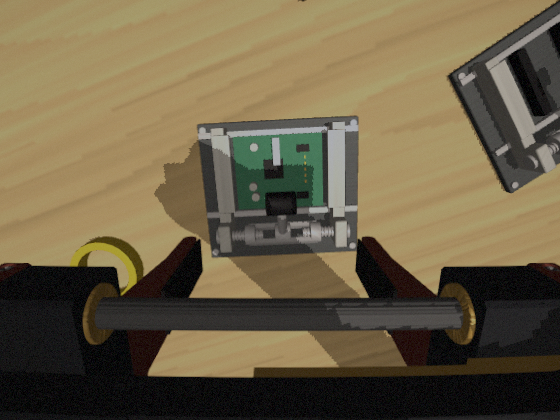

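The wrist view shows the barrel at (281, 203), where it was predicted. The holder axis is about 0.035 rad off the tool, so I'll correct the yaw and descend.

Emit:
{"api": "move_arm", "payload": {"motion": [[[0.001,0,0.03,0,0,-0.035,0.0878],[0,0,0.03,0,0,0,0.08],[0,0,0.03,0,0,0,0.07],[0,0,0.025,0,0,0,0.06],[0,0,0.018,0,0,0,0.06]]]}}

```text
t: 3.8
tcp_pos: [0.5777, 0.1664, 0.0987]
orientation: [3.102, -0.483, -0.002]
contact_force: [0.2, -0.4, -0.0]
grip_width: 0.736
gripper_force: 0.0
```

Emit:
{"api": "move_arm", "payload": {"motion": [[[0,0,0,0,0,0,0.05],[0,0,0,0,0,0,0.045]]]}}

```text
t: 3.97
tcp_pos: [0.5783, 0.1676, 0.1006]
orientation: [3.103, -0.482, -0.002]
contact_force: [-0.7, -0.3, 0.4]
grip_width: 0.582
gripper_force: 0.0
```

```bash
python3 w.py w2.png; python3 - <<'E'
from h import *
b=look('side');f=b['frame'];a=cv2.resize(f[110:230,210:370,::-1],(400,300),interpolation=cv2.INTER_CUBIC)
w=cv2.resize(cv2.imread('pics/w2.png'),(400,300));cv2.imwrite('pics/c2.png',np.hstack([a,w]))
E
```

```text
3.9667 [0.5782946  0.16759808 0.10057345] [-0.14  0.54 -0.31  1.77  0.21  0.87 -2.42] [[0.953, -0.303, -0.001], [-0.303, -0.953, -0.001], [-0.001, 0.002, -1.0]]
to barrel, tool axes (TCP) [-0.0007 -0.0044 -0.0064]
[[271. 270.]
 [272. 292.]
 [275. 198.]]
loaded_mid [0.523 0.184 0.038] 0.78 [[280. 297.]]
board_mid [0.597 0.164 0.037] 0.77 [[275. 201.]]
```

View pics/c2.png

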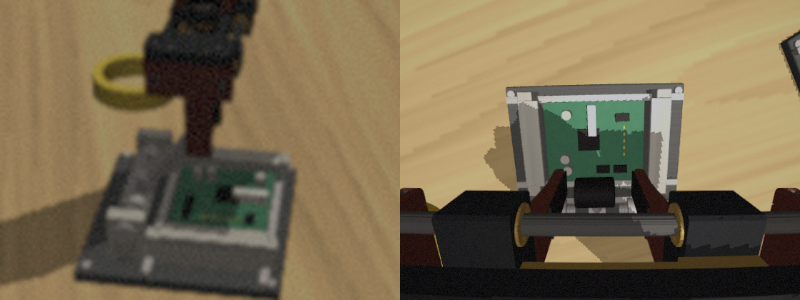

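The wrist view shows the barrel at about (273, 268), between the pads and a few mm towards tool -y. I'll centre on it and close gently.

Emit:
{"api": "move_arm", "payload": {"motion": [[[0,-0.003,0.001,0,0,0,0.035],[0,0,0,0,0,0,0.025],[0,0,0,0,0,0,0.015],[0,0,0,0,0,0,0.015],[0,0,0,0,0,0,0.015]]], "force": 6}}

```text
t: 4.58
tcp_pos: [0.5797, 0.1707, 0.1]
orientation: [3.102, -0.48, 0.0]
contact_force: [-2.1, -4.6, 4.6]
grip_width: 0.32
gripper_force: 6.0
```

Emit:
{"api": "move_arm", "payload": {"motion": [[[0,0,0,0,0,0,0.015],[0,0,0,0,0,0,0.015],[0,0,0,0,0,0,0.015]]]}}

```text
t: 4.83
tcp_pos: [0.5797, 0.1707, 0.1]
orientation: [3.102, -0.48, 0.0]
contact_force: [-1.2, -5.6, 3.6]
grip_width: 0.32
gripper_force: 6.0
```

```bash
python3 - <<'E'
from h import *
s=robot.sense();R=Ro.from_rotvec(s['orientation']).as_matrix()
g=np.array(s['tcp_pos'])-.008*R[:,2]
print(s['grip_width']*87.8,s['contact_force'],g)
# circle path in holder x/z, from current angle to 1.74, rows of tool dx,dz
m=np.array([.529,.187,.040]); d=(g-m)[:2]@R[:2,0]; print('x,z,r',d,g[2]-.04,np.hypot(d,g[2]-.04))
a0=.875-np.arctan2(d,g[2]-.04);print('angle',a0)
A=np.linspace(a0,1.75,26);P=.085*np.c_[np.sin(.875-A),-np.cos(.875-A)];print((np.diff(P,axis=0)*1e3).round(1).tolist())
E
```

```text
28.11227093228407 [-1.17681364 -5.5792561   3.64632715] [0.57971362 0.17070741 0.10802003]
x,z,r 0.053266103790543584 0.0680200290927698 0.0863944568291636
angle 0.21065269248775043
[[-4.2, -3.1], [-4.4, -2.8], [-4.6, -2.6], [-4.7, -2.3], [-4.8, -2.0], [-5.0, -1.7], [-5.1, -1.4], [-5.1, -1.1], [-5.2, -0.7], [-5.2, -0.4], [-5.2, -0.1], [-5.2, 0.2], [-5.2, 0.6], [-5.2, 0.9], [-5.1, 1.2], [-5.0, 1.5], [-4.9, 1.8], [-4.8, 2.1], [-4.7, 2.4], [-4.5, 2.7], [-4.3, 2.9], [-4.1, 3.2], [-3.9, 3.5], [-3.7, 3.7], [-3.5, 3.9]]
```

The pads hold the barrel at 28 mm, as expected. Following the arc now.

Emit:
{"api": "move_arm", "payload": {"motion": [[[-0.0042,0,-0.0031,0,0,0,0.015],[-0.0044,0,-0.0028,0,0,0,0.015],[-0.0046,0,-0.0026,0,0,0,0.015],[-0.0047,0,-0.0023,0,0,0,0.015],[-0.0048,0,-0.002,0,0,0,0.015]]]}}

```text
t: 5.25
tcp_pos: [0.5575, 0.1774, 0.1122]
orientation: [3.102, -0.48, -0.001]
contact_force: [0.1, -6.0, -3.0]
grip_width: 0.319
gripper_force: 6.0
```

Emit:
{"api": "move_arm", "payload": {"motion": [[[-0.005,0,-0.0017,0,0,0,0.015],[-0.0051,0,-0.0014,0,0,0,0.015],[-0.0051,0,-0.0011,0,0,0,0.015],[-0.0052,0,-0.0007,0,0,0,0.015],[-0.0052,0,-0.0004,0,0,0,0.015]]]}}

```text
t: 5.67
tcp_pos: [0.5331, 0.1846, 0.1175]
orientation: [3.101, -0.481, -0.0]
contact_force: [0.1, -8.0, 0.4]
grip_width: 0.315
gripper_force: 6.0
```

Emit:
{"api": "move_arm", "payload": {"motion": [[[-0.0052,0.001,-0.0001,0,0,0,0.015],[-0.0052,0.001,0.0002,0,0,0,0.015],[-0.0052,0,0.0006,0,0,0,0.015],[-0.0052,0,0.0009,0,0,0,0.015],[-0.0051,0,0.0012,0,0,0,0.015]]]}}

```text
t: 6.08
tcp_pos: [0.5078, 0.1921, 0.1152]
orientation: [3.103, -0.48, 0.0]
contact_force: [-0.6, -6.3, 1.7]
grip_width: 0.321
gripper_force: 6.0
```

Emit:
{"api": "move_arm", "payload": {"motion": [[[-0.005,0,0.0015,0,0,0,0.015],[-0.0049,0,0.0018,0,0,0,0.015],[-0.0048,0,0.0021,0,0,0,0.015],[-0.0047,0,0.0024,0,0,0,0.015],[-0.0045,0,0.0027,0,0,0,0.015]]]}}

```text
t: 6.5
tcp_pos: [0.4843, 0.199, 0.1045]
orientation: [3.102, -0.48, -0.002]
contact_force: [-1.4, -6.6, 4.4]
grip_width: 0.32
gripper_force: 6.0
```

Emit:
{"api": "move_arm", "payload": {"motion": [[[-0.0043,0,0.0029,0,0,0,0.015],[-0.0041,0,0.0032,0,0,0,0.015],[-0.0039,0,0.0035,0,0,0,0.015],[-0.0037,0,0.0037,0,0,0,0.015],[-0.0035,0,0.0039,0,0,0,0.015]]]}}

```text
t: 6.92
tcp_pos: [0.465, 0.2047, 0.0869]
orientation: [3.102, -0.479, -0.004]
contact_force: [-2.5, -7.5, 3.3]
grip_width: 0.315
gripper_force: 6.0
```

Emit:
{"api": "move_arm", "payload": {"motion": [[[-0.001,0,0.001,0,0,0,0.015],[0,0,0,0,0,0,0.015]]]}}

```text
t: 7.08
tcp_pos: [0.4636, 0.2051, 0.0855]
orientation: [3.102, -0.478, -0.005]
contact_force: [-3.6, -6.0, -0.6]
grip_width: 0.318
gripper_force: 6.0
```

```bash
python3 - <<'E'
from h import *
s=robot.sense();R=Ro.from_rotvec(s['orientation']).as_matrix()
g=np.array(s['tcp_pos'])-.008*R[:,2]
m=np.array([.529,.187,.040]); d=(g-m)[:2]@R[:2,0]
print(s['grip_width']*87.8,s['contact_force'],g,d,.875-np.arctan2(d,g[2]-.04))
E
```

```text
27.908392395746617 [-3.57287969 -5.99871013 -0.6111031 ] [0.4636512  0.20510325 0.0934741 ] -0.0677661355010258 1.7777386046003443
```

The angle is about 1.75. I'll press slightly further along the tangent to feel the stop.

Emit:
{"api": "move_arm", "payload": {"motion": [[[-0.002,0,0.0025,0,0,0,0.015],[-0.002,0,0.0025,0,0,0,0.015],[0,0,0,0,0,0,0.015]]]}}

```text
t: 7.33
tcp_pos: [0.4599, 0.2062, 0.0804]
orientation: [3.101, -0.479, -0.005]
contact_force: [-2.1, -6.3, -1.7]
grip_width: 0.32
gripper_force: 6.0
```

Force didn't rise, so the pads may be sliding on the barrel. I'll open and look.

Emit:
{"api": "move_arm", "payload": {"motion": [[[0,0,0,0,0,0,0.05],[0,0,0,0,0,0,0.06],[0,0,0,0,0,0,0.06],[0,0,-0.02,0,0,0,0.06],[0,0,-0.03,0,0,0,0.07]]]}}

```text
t: 7.75
tcp_pos: [0.4604, 0.2076, 0.1298]
orientation: [3.103, -0.477, -0.007]
contact_force: [-0.2, 0.6, 0.6]
grip_width: 0.656
gripper_force: 0.0
```

Emit:
{"api": "move_arm", "payload": {"motion": [[[0,0,-0.04,0,0,0,0.08],[0,0,-0.04,0,0,0,0.08],[-0.03,0,-0.04,0,0,0,0.08],[-0.03,0,-0.04,0,0,0,0.08],[0,0,0,0,0,0,0.08]]]}}

```text
t: 8.17
tcp_pos: [0.4129, 0.227, 0.2847]
orientation: [-3.099, 0.471, -0.012]
contact_force: [0.6, 1.6, 0.5]
grip_width: 0.913
gripper_force: 0.0
```

```bash
python3 - <<'E'
from h import *
ps=[];yaw=-.305;m=np.array([.529,.187,.04])
for c in ['side','wrist']:
    p=look(c,c+'5.png');u,v=proj(p,m)[0].astype(int);w,h=(70,52) if c=='side' else (160,120)
    u0=int(np.clip(u-w,0,560-2*w));v0=int(np.clip(v-h,0,420-2*h))
    print(c,u0,v0,2*w/400)
    for a in [1.4,1.57,1.65,1.75]:
        ph=.875-a;print(a,proj(p,m+.085*np.array([np.sin(ph)*np.cos(yaw),np.sin(ph)*np.sin(yaw),np.cos(ph)])).round(1))
    print([(np.round(q['point'],3),round(q['confidence'],2)) for q in robot.place_of(p,'board_mid')[:1]])
    ps.append(cv2.resize(p['frame'][v0:v0+2*h,u0:u0+2*w,::-1],(400,300),interpolation=cv2.INTER_CUBIC))
cv2.imwrite('pics/c5.png',np.hstack(ps))
E
```

```text
side 196 131 0.35
1.4 [[245.9 151.9]]
1.57 [[240.6 154.8]]
1.65 [[238.4 156.5]]
1.75 [[235.9 158.9]]
[(array([0.599, 0.16 , 0.03 ]), 0.67)]
wrist 119 0 0.8
1.4 [[280.  120.1]]
1.57 [[280.  132.2]]
1.65 [[280.  137.1]]
1.75 [[280.  142.4]]
[(array([0.599, 0.162, 0.031]), 0.75)]
```

View pics/c5.png

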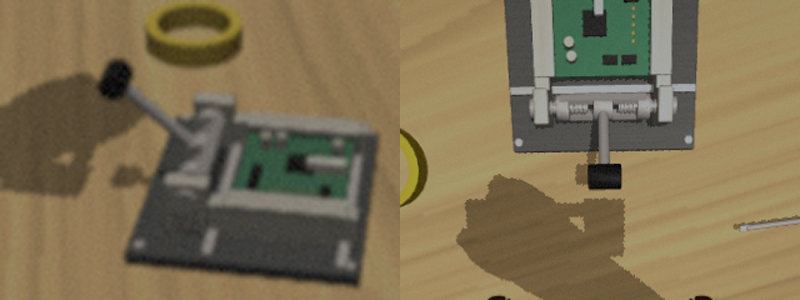

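The bar lies on the far side. Its barrel is at side pixel (236, 159) and wrist pixel (283, 141), both matching about 1.73 rad. The board is flat in place under the jaws and the gripper is clear, so I'm handing in.

```bash
python3 -c "
from rig import robot
print(robot.sense()['dq']);print(robot.sign_off())"
```

```text
[ 0.00381219  0.0250783   0.00684224  0.00803152  0.00033093  0.00358766
 -0.00065432]
the job is handed in; nothing more can be done
None
```

I swung the loaded holder's bar over to about 1.73 rad (stop at 1.75, measured in the pictures): jaws in over the flat board, gripper clear, empty holder's bar never touched, handed in at about 8 s; no verdict was returned.

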